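# Rack the sample vials, then open the safety-capped reagent bottle

### The arm

A 6-joint arm with a two-finger parallel gripper is mounted at the origin on a cart in front of the work surface, level with it; the furniture and walls round the work are solid. World frame = base frame: x ahead of the robot, y to its left, z up, the work surface at z = 0. Lengths are in m, angles in rad, forces in N, time in s.
With the tool pointing down it reaches from about 0.3 to 0.95 m from the base axis. Payload 3.1 kg.
Tool frame: the origin (TCP) lies at the very end of the fingers, on their centre line; the grasp point (between the pads) lies 19 mm behind it; z points along the fingers, y is the line along which they close (so a half turn about z gives the same grasp; the last joint's range is limited). The gripper opens to 85 mm and grips with 20 to 120 N. Pads are 22 mm wide; open, the fingers measure 114 mm over their backs; the gripper's body (76 mm by 85 mm) begins 54 mm behind the grasp point. The pads swing forward as they close: fully open they stand 13 mm farther back than shut.
Start: joints at [-1.309, 0.308, 1.634, -0, 1.2, -0.07], TCP at [0.204, -0.591, 0.231] pointing down, gripper open.
Joint ranges: [-3.06, 3.06], [-0.79, 1.96], [0.05, 2.63], [-1.19, 4.34], [0.05, 2.64], [-2.94, 2.94]. Speed limits (rad/s): [2.79, 2.79, 3.14, 3.14, 3.14, 3.14].

### API

Orientations are given as a unit quaternion [w, x, y, z].
In Python, from cell import env gives the robot as it stands.
- The arm moves only by the tool play_rows, never from a script. Its argument "targets" is a list of rows, each an object of numbers: "ax", "ay", "az": the turn, a rotation vector about the tool's x, y, z in degrees; "dx", "dy", "dz": the shift along the tool's x, y, z in m; "jaw": the opening in per cent of the stroke, from 0 (shut) to 100 (fully open). In form: [{"ax": .., "ay": .., "az": .., "dx": .., "dy": .., "dz": .., "jaw": ..}, ...]. A call has 1 to 12 rows; each row shifts and turns the commanded pose from where the row before left it, along the tool's axes as they then stand; what a row does not reach is not made up. A row lasts 1/8 s, in which the tool goes at most 62.5 mm and 10.7 degrees, less where a joint would pass 70% of its speed; a pose out of reach is approached as far as the arm can. A call with a gripper value outside its range is refused whole. The fingers move at their own pace and stop on an object; "force" is the grip in N (left out, the last holds). Time passes only in rows, so rows that do not move let the fingers close. It gives the time, the measured TCP pose, the force, the opening and the grip force at its end, in the units of the state.
- env.get_obs(): the state, without advancing time (a new reading comes with each control period).
- env.snapshot(name): name is "side" or "top" or "wrist"; returns (picture, depth): 480x640x3 uint8, blue, green, red; 480x640 float32, m along the optical axis (not along the pixel's ray), 0 where there is no reading.
- env.camera_info(name): a dict with "intrinsics" (3x3 intrinsics, pixels), "rvec" (rotation vector, rad) and "tvec" (3), from world to camera coordinates, as OpenCV has them. Camera axes: x right, y down, z forward; pixel columns grow to the right and rows downward; lengths in m; the calibration is good to about 2 mm. A picture is of the moment at which its call begins: read the wrist's pose just before it. camera_info takes no time and is no camera call; for the wrist camera it gives the pose at the moment of the call.
- env.hand_in(): hands the job in; it is judged then, once.
Trained networks look in the newest picture that a camera, given by its name, has taken for a name from the list of things; names that differ only in an ending like _2 or _b are one class to them, and where a whole thing is asked for, a point or a joint stands for the part that bears it (a point fixed in the world has none). Each returns a list of dicts, best first, with "conf" (0 to 1); they miss things now and then, are a little off and sometimes report something else, mostly with a low value. They report only what shows in the picture. A call takes as long as a camera call.
- env.outline_of(camera, thing): "mask" (480x640 bool, what is visible of it).
- env.landmark_of(camera, thing): "xyz" ([x, y, z] in m, in world coordinates, good to about 4 mm: a listed point, or the origin of a listed thing).
The state is a dict: "time": time; "joint_positions": joint angles; "joint_vel": joint speeds; "effort": joint torques, N m; "eef_pos": TCP position; "tcp_rot": TCP orientation; "wrist_force": force on the tool from outside, world axes, zero at the start; "torque": the same for the moment, N m; "finger_gap": finger opening in m; "gripper_force": force on a finger pad.
Only numpy, scipy, OpenCV 4.12 (cv2) and the standard library are available. Lean on these libraries where they do the work, as an engineer would, in place of code of your own. Each camera call takes 0.05 s, during which the arm holds its last target. There are 200 camera calls.

### The job

Before the hazardous reagent is opened, put the two closed sample vials away: stand each one fully down in the empty well of the rack that has its cap's colour, and let go of it. Then open the clamped amber bottle: press its white push-and-turn safety cap down, keep it pressed while you turn it anticlockwise until it comes free, and lift it straight up; finish while still holding the cap level and still, some 3 to 8 cm above the bottle's mouth and centred over it, so that drips fall back into the bottle. Leave the other loose glassware (conical flask, dropper bottle, porcelain dish) where it stands.

Things in the scene. Friction and masses are not known exactly. Their poses are not given: they have to be found in the camera images.
- vial_red: closed glass sample vial with a red ribbed screw cap and a red stripe on its paper label, loose, standing upright on the worktop, 25 mm in diameter, 70 mm tall (the red cap is the top 17 mm), 28 to 50 g. Origin: centre of its underside; z up along the vial. Which of the two vials stands where varies.
- vial_yellow: closed glass sample vial with a yellow ribbed screw cap and a yellow stripe on its paper label, loose, standing upright on the worktop, 25 mm in diameter, 70 mm tall (the yellow cap is the top 17 mm), 28 to 50 g. Origin: centre of its underside; z up along the vial. Which of the two vials stands where varies.
- rack_red: fixed low vial rack of red plastic, 116 x 56 x 30 mm (x, y, z at yaw 0), two round wells on its long x axis. The well at +28 mm holds a fixed vial with a red cap, 25 mm diameter, reaching 78 mm above the worktop; the well at -28 mm is empty. Origin: centre of its underside. Which rack stands left and which right varies.
- rack_yellow: fixed low vial rack of yellow plastic, 116 x 56 x 30 mm (x, y, z at yaw 0), two round wells on its long x axis. The well at +28 mm holds a fixed vial with a yellow cap, 25 mm diameter, reaching 78 mm above the worktop; the well at -28 mm is empty. Origin: centre of its underside. Which rack stands left and which right varies.
- rack_red_well (a point): centre of the floor of the red rack's empty well, 8 mm above the worktop. Round well, 31 mm diameter (3 mm play round a vial), 22 mm deep, mouth 30 mm above the worktop, chamfered 3 mm; a seated vial's underside is at this point and 48 mm of it stand out. x runs along the rack towards the occupied well, 56 mm away.
- rack_yellow_well (a point): centre of the floor of the yellow rack's empty well, 8 mm above the worktop. Round well, 31 mm diameter (3 mm play round a vial), 22 mm deep, mouth 30 mm above the worktop, chamfered 3 mm; a seated vial's underside is at this point and 48 mm of it stand out. x runs along the rack towards the occupied well, 56 mm away.
- safety_bottle: amber bottle, 69 mm diameter, paper label with an orange stripe, clamped in a round grey weighted holder (base 100 mm diameter); fixed, can neither turn nor lift. Origin: centre of the holder's underside on the bottle's axis, on the worktop; z up. The locked cap's top is 146 mm above the worktop; the bottle's shoulder ends 104 mm above it, so finger tips have room below the cap's rim.
- bottle_mouth (a point): centre of the rim of the amber bottle's mouth, 126 mm above the worktop, on the bottle's axis
- safety_cap: white ribbed round safety cap with two red turn arrows on top, loose part locked on the amber bottle; 50 mm diameter, 30 mm tall, 55 g; grip at any yaw. Origin: centre of its underside, 116 mm above the worktop when locked; z up, x then along the bottle's x. Turn it anticlockwise seen from above (clockwise is blocked) by 50 to 74 degrees (hard stop at 74; aim for 62), then it lifts straight off.
- cap_grip (a point): point on the safety cap's axis, 18 mm above its underside, a good height to grip it. A spring inside the cap pushes it up into a bayonet on the neck: 4 N starts it down, 8 N at 4.5 mm. Unpressed it only turns 4 degrees. It turns when pressed down 4.5 mm or more (it bottoms at 6.5 mm) and must stay pressed until 50 degrees.
- erlenmeyer: bystander: conical glass flask with a red rim, 115 mm in diameter, 201 mm tall, loose, near the back. Origin: centre of its underside. Leave it alone.
- amber_bottle: bystander: small square brown dropper bottle with a black dropper top, 47 x 47 x 132 mm, loose. Origin: centre of its underside. Leave it alone. To the right of it stands a tall fixed orange-red pipette carousel (axis near x 0.67, y -0.28 m; radius 0.14 m, over 0.4 m tall): keep the gripper clear of it when leaving the right-hand rack.
- evaporating_dish: bystander: white porcelain evaporating dish, 82 mm in diameter, 31 mm tall, loose, at the right. Origin: centre of its underside. Leave it alone.

How it is judged:
On the way, in this order (a step that is already met when the one before it is completed fails the run):
1. each vial stands fully down in the empty well of the rack of its colour, let go, while the cap is still locked on the bottle (horizontal distance between vial_red and rack_red_well below 0.005 m and z of vial_red in the frame of rack_red_well below 0.005 m and angle between each of vial_red, vial_yellow's own z axis and vertical below 0.2 rad and contact force between each of vial_red, vial_yellow and the fingers below 0.05 N and horizontal distance between vial_yellow and rack_yellow_well below 0.005 m and z of vial_yellow in the frame of rack_yellow_well below 0.005 m and z of safety_cap in the frame of safety_bottle below 0.118 m and angle between the x axis of safety_cap and the x axis of safety_bottle, either way round below 0.3 rad), for 0.2 s.
2. the safety cap, still at its locked angle, is pressed down by more than 4 mm (z of safety_cap in the frame of safety_bottle between 0.08 and 0.112 m and angle between the x axis of safety_cap and the x axis of safety_bottle, either way round below 0.3 rad and horizontal distance between safety_cap and safety_bottle below 0.02 m), for 0.05 s.
3. the cap has been turned by more than 49 degrees while still down on the neck (angle between the x axis of safety_cap and the x axis of safety_bottle, either way round above 0.85 rad and z of safety_cap in the frame of safety_bottle between 0.08 and 0.1185 m and horizontal distance between safety_cap and safety_bottle below 0.02 m), for 0.05 s.
At the end, for the whole second after the job is handed in: Cap still held in the fingers, still, level within 11 degrees, clear of the bottle, its underside 20 to 100 mm above the mouth's rim and within 25 mm of the bottle's axis; each vial let go in the empty well of its colour's rack, within 5 mm of the well's centre and floor, upright within 11 degrees (horizontal distance between vial_red and rack_red_well below 0.005 m and z of vial_red in the frame of rack_red_well below 0.005 m and angle between each of vial_red, vial_yellow, safety_cap's own z axis and vertical below 0.2 rad and contact force between each of vial_red, vial_yellow and the fingers below 0.05 N and horizontal distance between vial_yellow and rack_yellow_well below 0.005 m and z of vial_yellow in the frame of rack_yellow_well below 0.005 m and z of safety_cap in the frame of bottle_mouth between 0.02 and 0.1 m and horizontal distance between safety_cap and bottle_mouth below 0.025 m and contact force between safety_cap and the fingers above 1 N and contact force between safety_cap and safety_bottle below 0.05 N and linear speed of safety_cap below 0.03 m/s); the arm keeps its last pose, push and grip.
It fails at once if the conical flask, the dropper bottle or the porcelain dish is moved more than 25 mm or tipped (distance of any of erlenmeyer, amber_bottle, evaporating_dish from where it was at the start of the episode above 0.025 m or angle between any of erlenmeyer, amber_bottle, evaporating_dish's own z axis and vertical above 0.35 rad).
It also fails if it takes over 69 s, if anything falls off the work surface, if the arm or the gripper's body presses on something with over 40 N, if the wrist force passes 120 N, or if a joint passes its speed limit or range.

## Working session

There is one attempt and no reset: what is moved stays moved. The work goes in short steps, Python scripts to look and compute and a tool call to move; the robot and the scene stay as the last step left them, time stands still between calls to the robot, and variables do not carry over. Pictures are saved under pics/ and viewed, at most 10 in all, crops included, and the job is handed in when it is done.

Besides the shell and the picture viewer there is one more tool, called after "Emit:" as a command line: name --argument value ..., lists and objects as JSON in quotes. play_rows: Moves the arm, as the interface text tells. Its arguments: {"type":"object","properties":{"targets":{"type":"array"},"force":{"type":"number"}},"required":["targets"]}

```bash
mkdir -p pics; cat > h.py <<'E'
from cell import env
import numpy as np, cv2
from scipy.spatial.transform import Rotation as R
def st():
    o=env.get_obs(); q=o["tcp_rot"]; r=R.from_quat([q[1],q[2],q[3],q[0]])
    return o,np.array(o["eef_pos"]),r
def cloud(name,d):
    c=env.camera_info(name);K=np.array(c["intrinsics"]);Rm=cv2.Rodrigues(np.array(c["rvec"]))[0];t=np.array(c["tvec"]).ravel()
    v,u=np.mgrid[:480,:640]
    p=np.stack([(u-K[0,2])/K[0,0]*d,(v-K[1,2])/K[1,1]*d,d],-1)
    w=(p-t)@Rm; w[d<=0]=np.nan
    return w
def lm(cam,th):
    L=env.landmark_of(cam,th)
    return [(np.round(x["xyz"],4).tolist(),round(x["conf"],2)) for x in L[:2]]
E
python3 - <<'E'
from h import *
o,p,r=st(); print(o["time"],p,r.as_matrix().round(3).tolist(),o["finger_gap"])
for cam in ["top","side"]:
    im,d=env.snapshot(cam); cv2.imwrite(f"pics/{cam}0.png",im); np.save(f"{cam}0.npy",d)
    for th in ["vial_red","vial_yellow","rack_red","rack_yellow","rack_red_well","rack_yellow_well","safety_cap","bottle_mouth","safety_bottle","erlenmeyer","amber_bottle","evaporating_dish"]:
        print(cam,th,lm(cam,th))
print(env.get_obs()["time"])
E
```

```text
0.0 [ 0.2033582  -0.59010164  0.23004252] [[0.945, 0.326, -0.001], [0.326, -0.945, 0.002], [0.0, -0.002, -1.0]] 0.08538962536558949
top vial_red [([0.4449, -0.039, 0.0015], 0.47)]
top vial_yellow [([0.4407, 0.0812, -0.0013], 0.38)]
top rack_red [([0.4879, -0.2205, 0.002], 0.58), ([0.462, -0.2214, 0.0099], 0.24)]
top rack_yellow [([0.5414, 0.335, -0.001], 0.9)]
top rack_red_well [([0.4602, -0.2207, 0.0049], 0.59)]
top rack_yellow_well [([0.5084, 0.3326, 0.0066], 0.76), ([0.5928, 0.0541, 0.1145], 0.2)]
top safety_cap [([0.5951, 0.0525, 0.1124], 0.7)]
top bottle_mouth [([0.5967, 0.0544, 0.1264], 0.73)]
top safety_bottle [([0.5962, 0.054, 0.0052], 0.87), ([0.459, -0.2228, 0.0077], 0.33)]
top erlenmeyer [([0.7522, 0.2496, -0.0022], 0.67), ([0.4598, -0.2208, 0.0114], 0.58)]
top amber_bottle [([0.6831, -0.074, 0.0006], 0.91)]
top evaporating_dish [([0.4407, -0.4108, 0.0005], 0.91), ([0.5949, 0.0586, 0.1376], 0.7)]
side vial_red [([0.4394, -0.0369, 0.0019], 0.74)]
side vial_yellow [([0.4398, 0.0882, -0.0041], 0.89)]
side rack_red [([0.4929, -0.2229, -0.0008], 0.7)]
side rack_yellow [([0.4396, -0.4155, 0.0016], 0.39)]
side rack_red_well [([0.4636, -0.2206, 0.0065], 0.75)]
side rack_yellow_well [([0.5086, 0.3278, 0.0053], 0.92)]
side safety_cap [([0.5974, 0.0502, 0.1153], 0.84), ([0.5964, 0.0511, 0.1249], 0.45)]
side bottle_mouth [([0.599, 0.0522, 0.1273], 0.73)]
side safety_bottle [([0.5993, 0.0523, 0.0012], 0.83)]
side erlenmeyer []
side amber_bottle [([0.6809, -0.0767, -0.0001], 0.88)]
side evaporating_dish [([0.4428, -0.4118, 0.0008], 0.68)]
1.3
```

View pics/top0.png

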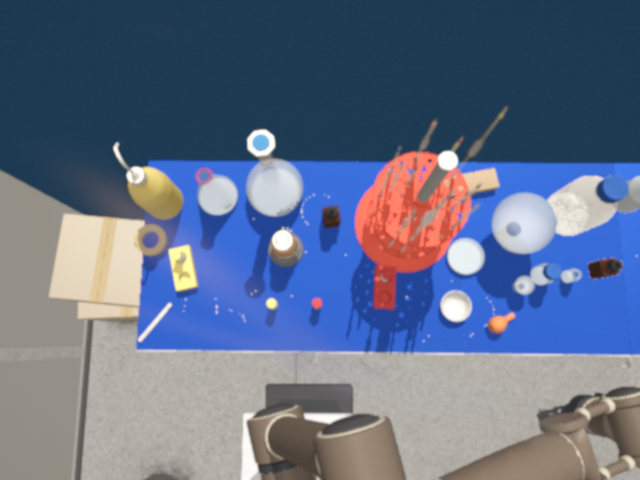

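```bash
python3 - <<'E'
from h import *
im=cv2.imread("pics/top0.png"); w=cloud("top",np.load("top0.npy")); hsv=cv2.cvtColor(im,cv2.COLOR_BGR2HSV)
H,S,V=hsv[...,0].astype(int),hsv[...,1],hsv[...,2]
red=((H<8)|(H>172))&(S>120)&(V>70); yel=(H>20)&(H<35)&(S>110)&(V>90)
for n,m in (("red",red),("yel",yel)):
    for zl,zh in ((.063,.073),(.074,.083),(.026,.034)):
        k=(m&(w[...,2]>zl)&(w[...,2]<zh)&(w[...,0]<.66)).astype(np.uint8)
        nc,lab,s,c=cv2.connectedComponentsWithStats(k)
        for i in range(1,nc):
            if s[i,4]>25:
                q=w[lab==i]; (cx,cy),sz,an=cv2.minAreaRect((q[:,:2]*1000).astype(np.float32))
                print(n,zl,s[i,4],c[i].round(),q.mean(0).round(4),"rect",round(cx,1),round(cy,1),np.round(sz,1),round(an,1))
E
```

```text
red 0.063 191 [380. 235.] [ 0.6297 -0.2078  0.0699] rect 632.8 -205.3 [73.4 36.2] 42.9
red 0.063 85 [396. 247.] [ 0.5948 -0.2505  0.07  ] rect 593.8 -253.3 [36.3 36. ] 58.2
red 0.063 137 [415. 251.] [ 0.5859 -0.3029  0.0704] rect 584.7 -308.8 [77.8 27.6] 89.3
red 0.063 42 [317. 303.] [ 0.4439 -0.0388  0.0685] rect 445.0 -38.2 [18.8 18.6] 0.4
red 0.074 50 [372. 232.] [ 0.6352 -0.1869  0.0778] rect 636.3 -183.5 [44.1 28. ] 54.9
red 0.074 134 [394. 251.] [ 0.5844 -0.2459  0.0774] rect 586.4 -245.1 [106.1  29. ] 74.3
red 0.074 36 [431. 249.] [ 0.5893 -0.3428  0.0777] rect 592.4 -343.9 [16.6 42.7] 27.4
red 0.074 66 [387. 274.] [ 0.5216 -0.2244  0.0785] rect 521.3 -223.9 [22. 24.] 0.9
red 0.026 57 [382. 268.] [ 0.5442 -0.2168  0.0305] rect 544.9 -217.8 [18.1 33.7] 20.9
red 0.026 391 [385. 290.] [ 0.4844 -0.2236  0.0297] rect 493.7 -223.4 [ 54.5 115.9] 86.5
yel 0.026 48 [177. 269.] [0.536  0.3481 0.0298] rect 537.6 349.2 [31. 19.] 43.1
```

Emit:
play_rows --targets '[{"az":9.5},{"az":9.5},{"dx":0.024,"dy":-0.055},{"dx":0.024,"dy":-0.055},{"dx":0.024,"dy":-0.055},{"dx":0.024,"dy":-0.055},{"dx":0.024,"dy":-0.055,"dz":0.015},{"dx":0.024,"dy":-0.055,"dz":0.015},{"dx":0.024,"dy":-0.055,"dz":0.015},{"dx":0.024,"dy":-0.055},{"dx":0.024,"dy":-0.055},{"dx":0.024,"dy":-0.055}]'

```text
validation failed for argument at $.ta...
```

```bash
cat >> h.py <<'E'
def look(n,things,view=True):
    o,p,r=st(); print("t",round(o["time"],2),"tcp",p.round(4),"yaw",r.as_euler("ZYX",degrees=True).round(1),"gap",round(o["finger_gap"],4))
    w0=None; im,d=env.snapshot("wrist"); w=cloud("wrist",d); cv2.imwrite(f"pics/{n}.png",im); np.save(f"{n}.npy",w)
    for th in things: print(th,lm("wrist",th))
    return im,w
def disc(im,w,col,zl,zh,near=None):
    hsv=cv2.cvtColor(im,cv2.COLOR_BGR2HSV); H,S,V=hsv[...,0].astype(int),hsv[...,1],hsv[...,2]
    m=((H<8)|(H>172))&(S>110)&(V>60) if col=="red" else (H>18)&(H<36)&(S>100)&(V>80) if col=="yellow" else S>=0
    k=(m&(w[...,2]>zl)&(w[...,2]<zh)).astype(np.uint8)
    nc,lab,s,c=cv2.connectedComponentsWithStats(k)
    for i in np.argsort(-s[1:,4])[:4]+1:
        if s[i,4]>60:
            q=w[lab==i]; (cx,cy),rad=cv2.minEnclosingCircle((q[:,:2]*1000).astype(np.float32)); re=cv2.minAreaRect((q[:,:2]*1000).astype(np.float32))
            print(col,s[i,4],c[i].round(),"mean",q.mean(0).round(4),"circ",round(cx,1),round(cy,1),round(rad,1),"rect",np.round(re[0],1),np.round(re[1],1),round(re[2],1))
E
python3 - <<'E'
from h import *
im,w=look("w1",["vial_red","vial_yellow"])
disc(im,w,"red",.062,.076); disc(im,w,"yellow",.062,.076)
E
```

```text
t 1.3 tcp [ 0.2036 -0.5909  0.2313] yaw [ 19.  -0. 180.] gap 0.085
vial_red []
vial_yellow []
```

View pics/w1.png

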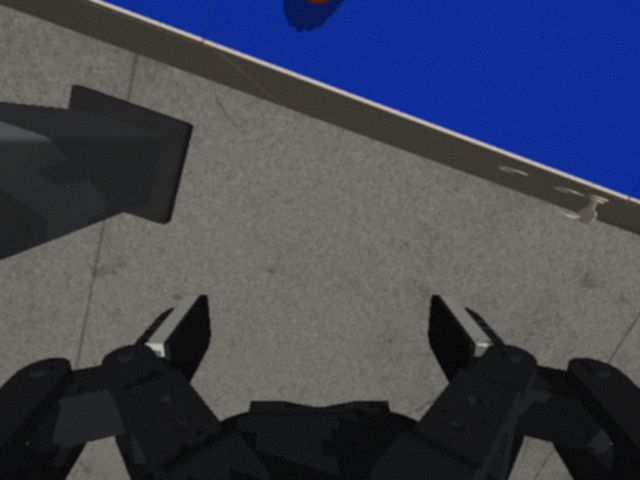

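The move was refused, and the wrist picture shows the floor and the worktop edge, with the finger tips at about (200,330) and (440,330). I'll give every field in each row.

Emit:
play_rows --targets '[{"ax":0,"ay":0,"az":9.5,"dx":0,"dy":0,"dz":0,"jaw":100},{"ax":0,"ay":0,"az":9.5,"dx":0,"dy":0,"dz":0,"jaw":100},{"ax":0,"ay":0,"az":0,"dx":0.024,"dy":-0.055,"dz":0,"jaw":100},{"ax":0,"ay":0,"az":0,"dx":0.024,"dy":-0.055,"dz":0,"jaw":100},{"ax":0,"ay":0,"az":0,"dx":0.024,"dy":-0.055,"dz":0,"jaw":100},{"ax":0,"ay":0,"az":0,"dx":0.024,"dy":-0.055,"dz":0,"jaw":100},{"ax":0,"ay":0,"az":0,"dx":0.024,"dy":-0.055,"dz":0.015,"jaw":100},{"ax":0,"ay":0,"az":0,"dx":0.024,"dy":-0.055,"dz":0.015,"jaw":100},{"ax":0,"ay":0,"az":0,"dx":0.024,"dy":-0.055,"dz":0.015,"jaw":100},{"ax":0,"ay":0,"az":0,"dx":0.024,"dy":-0.055,"dz":0,"jaw":100},{"ax":0,"ay":0,"az":0,"dx":0.02,"dy":-0.055,"dz":0,"jaw":100},{"ax":0,"ay":0,"az":0,"dx":0.0,"dy":-0.055,"dz":0,"jaw":100}]'

```text
time: 2.95
eef_pos: [0.4171, -0.0391, 0.187]
tcp_rot: [0.0, 1.0, 0.0, 0.001]
wrist_force: [-0.1, 0.5, 0.0]
finger_gap: 0.0856
gripper_force: 0.0
```

```bash
python3 - <<'E'
from h import *
im,w=look("w2",["vial_red","vial_yellow","safety_cap"])
disc(im,w,"red",.062,.076); disc(im,w,"yellow",.062,.076)
E
```

```text
t 2.95 tcp [ 0.4171 -0.0391  0.187 ] yaw [  0.   -0.2 180. ] gap 0.0856
vial_red [([0.4412, -0.0362, 0.0001], 0.89)]
vial_yellow [([0.4382, 0.0863, 0.0019], 0.72)]
safety_cap []
red 911 [315. 196.] mean [ 0.4419 -0.029   0.0695] circ 441.5 -29.0 12.9 rect [441.6 -29.2] [25.  23.1] 1.8
red 711 [588.  83.] mean [ 0.5168 -0.2076  0.0702] circ 517.4 -215.2 13.3 rect [ 518.5 -211.2] [16.9 26.5] 73.8
red 84 [608.  84.] mean [ 0.5156 -0.2175  0.0755] circ 515.9 -217.7 7.5 rect [ 515.9 -218. ] [12.9  9.6] 17.3
yellow 1100 [148. 198.] mean [0.4395 0.09   0.0697] circ 439.1 91.5 13.5 rect [439.3  91. ] [25.1 25.9] 25.7
```

View pics/w2.png

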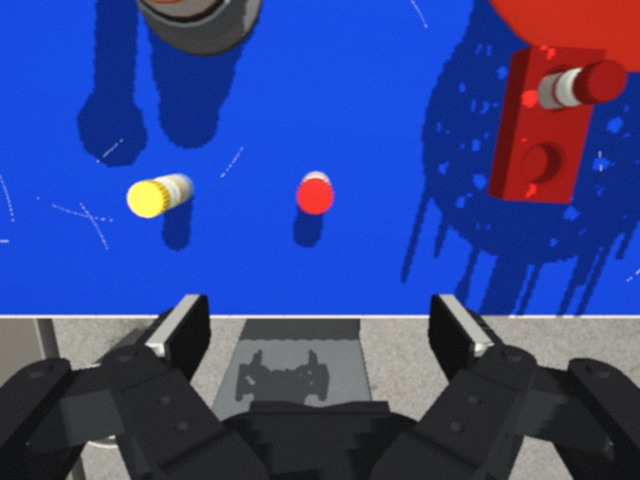

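The picture shows the red cap at (315,196), the yellow cap at (148,198) and the red rack's empty well at (542,162). The arm was still settling, so I'll measure again now that it is at rest.

```bash
python3 - <<'E'
from h import *
im,w=look("w3",["vial_red","vial_yellow","rack_red","rack_red_well"])
disc(im,w,"red",.062,.076); disc(im,w,"yellow",.062,.076);disc(im,w,"red",.026,.034)
E
```

```text
t 3.15 tcp [ 0.4156 -0.0402  0.1865] yaw [  0.2  -0.  180. ] gap 0.0852
vial_red [([0.441, -0.0375, 0.0014], 0.65)]
vial_yellow [([0.4392, 0.0827, 0.0029], 0.65)]
rack_red [([0.4889, -0.2198, 0.0023], 0.76)]
rack_red_well [([0.4636, -0.219, 0.0071], 0.89)]
red 948 [314. 193.] mean [ 0.4444 -0.0377  0.0703] circ 444.2 -37.7 12.6 rect [444.1 -37.7] [25.  23.6] 2.1
red 490 [584.  82.] mean [ 0.5175 -0.215   0.0702] circ 518.6 -223.2 13.1 rect [ 517.8 -217.2] [26.2 13.5] 7.6
yellow 1079 [147. 196.] mean [0.4426 0.0819 0.0697] circ 442.2 82.9 12.9 rect [442.4  82.8] [24.8 25. ] 84.0
red 8063 [548. 124.] mean [ 0.4913 -0.2197  0.0303] circ 491.7 -223.1 63.9 rect [ 491.4 -222.5] [ 57.9 115.5] 86.7
```

Emit:
play_rows --force 35 --targets '[{"ax":0,"ay":0,"az":0,"dx":0.028,"dy":-0.0025,"dz":0.03,"jaw":70},{"ax":0,"ay":0,"az":0,"dx":0,"dy":0,"dz":0.03,"jaw":70},{"ax":0,"ay":0,"az":0,"dx":0,"dy":0,"dz":0.03,"jaw":70},{"ax":0,"ay":0,"az":0,"dx":0,"dy":0,"dz":0.035,"jaw":70},{"ax":0,"ay":0,"az":0,"dx":0,"dy":0,"dz":0.03,"jaw":70},{"ax":0,"ay":0,"az":0,"dx":0,"dy":0,"dz":0,"jaw":70},{"ax":0,"ay":0,"az":0,"dx":0,"dy":0,"dz":0,"jaw":20},{"ax":0,"ay":0,"az":0,"dx":0,"dy":0,"dz":0,"jaw":20},{"ax":0,"ay":0,"az":0,"dx":0,"dy":0,"dz":0,"jaw":20},{"ax":0,"ay":0,"az":0,"dx":0,"dy":0,"dz":0,"jaw":20}]'

```text
time: 4.65
eef_pos: [0.4451, -0.0388, 0.0328]
tcp_rot: [0.0, 1.0, 0.0, 0.002]
wrist_force: [-0.7, -0.3, 6.3]
finger_gap: 0.0229
gripper_force: 35.7
```

Emit:
play_rows --targets '[{"ax":0,"ay":0,"az":0,"dx":0,"dy":0,"dz":-0.03,"jaw":20},{"ax":0,"ay":0,"az":0,"dx":0,"dy":0,"dz":-0.04,"jaw":20},{"ax":0,"ay":0,"az":0,"dx":-0.013,"dy":0.06,"dz":0,"jaw":20},{"ax":0,"ay":0,"az":0,"dx":-0.013,"dy":0.06,"dz":0,"jaw":20},{"ax":0,"ay":0,"az":0,"dx":-0.014,"dy":0.06,"dz":0,"jaw":20},{"ax":0,"ay":0,"az":0,"dx":0,"dy":0,"dz":0,"jaw":20},{"ax":0,"ay":0,"az":0,"dx":0,"dy":0,"dz":0,"jaw":20}]'

```text
time: 5.52
eef_pos: [0.403, -0.2179, 0.1011]
tcp_rot: [-0.001, 1.0, -0.001, -0.0]
wrist_force: [0.1, 0.5, 0.2]
finger_gap: 0.0234
gripper_force: 35.1
```

```bash
python3 - <<'E'
from h import *
im,w=look("w4",["vial_red","rack_red","rack_red_well"])
disc(im,w,"red",.026,.034); disc(im,w,"red",.075,.081)
E
```

```text
t 5.53 tcp [ 0.403  -0.2179  0.1011] yaw [-1.000e-01  0.000e+00 -1.799e+02] gap 0.0234
vial_red [([0.3981, -0.2212, 0.0672], 0.82)]
rack_red [([0.4934, -0.2182, 0.001], 0.71)]
rack_red_well [([0.4617, -0.2207, 0.0069], 0.84)]
red 13964 [327. 108.] mean [ 0.4849 -0.2211  0.0301] circ 487.1 -221.1 59.3 rect [ 487.1 -221.1] [ 56.  106.3] 87.1
red 2490 [333.  20.] mean [ 0.516  -0.2226  0.0781] circ 519.2 -222.7 13.2 rect [ 515.1 -222.6] [26.1 17.4] 88.9
```

View pics/w4.png

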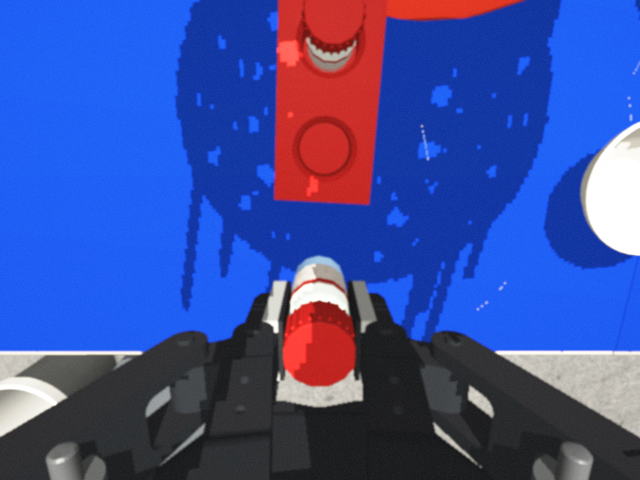

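The held red vial stands upright at (320,320), and the empty well is centred at (325,147). I'll intersect the well's rim ellipse with the rack top plane.

```bash
cat >> h.py <<'E'
def ray(cam,u,v,z):
    c=env.camera_info(cam);K=np.array(c["intrinsics"]);Rm=cv2.Rodrigues(np.array(c["rvec"]))[0];t=np.array(c["tvec"]).ravel()
    o=-Rm.T@t; d=Rm.T@np.linalg.inv(K)@[u,v,1.]; return o+d*(z-o[2])/d[2]
E
python3 - <<'E'
from h import *
im=cv2.imread("pics/w4.png"); w=np.load("w4.npy")
g=cv2.medianBlur(cv2.cvtColor(im,cv2.COLOR_BGR2GRAY),3)[100:195,278:375]
c=cv2.HoughCircles(g,cv2.HOUGH_GRADIENT,1,50,param1=80,param2=12,minRadius=20,maxRadius=36)
print(c+[278,100,0]); print(ray("wrist",325,147,.03))
for u,v in c[0][:2,:2]+[278,100]: print(ray("wrist",u,v,.03))
print(env.camera_info("wrist")["intrinsics"], st()[1])
# vial's glass bottom region
k=(w[...,2]>.06)&(w[...,2]<.13)&(abs(w[...,1]+.22)<.014)&(w[...,0]>.37)&(w[...,0]<.43)
q=w[k];print(q.min(0),q.max(0))
for z in np.arange(.06,.13,.01):
    s=q[abs(q[:,2]-z)<.005]; print(round(z,3),len(s),s[:,0].max() if len(s) else 0, s[:,1].mean() if len(s) else 0)
E
```

```text
[[[323.5        148.5         24.89999962]]]
[ 0.46550394 -0.21971993  0.03      ]
[ 0.46467545 -0.21887336  0.03      ]
[[366.6932007    0.         318.96947736]
 [  0.         366.6932007  237.16372329]
 [  0.           0.           1.        ]] [ 0.40360653 -0.21679371  0.10105142]
[ 0.40294092 -0.23399206  0.07065754] [ 0.41541052 -0.20601315  0.12999469]
0.06 0 0 0
0.07 104 0.41396427230125465 -0.2169881502828967
0.08 298 0.4144357720298631 -0.21685123033248785
0.09 365 0.41467894209892864 -0.21719341975130121
0.1 440 0.4145444638182594 -0.21733219445073554
0.11 780 0.4150750070422972 -0.22030255414092714
0.12 770 0.4152219307820192 -0.22081992426080488
0.13 519 0.41541052395202227 -0.22026036026014797
```

Emit:
play_rows --targets '[{"ax":0,"ay":0,"az":0,"dx":0.032,"dy":0.0025,"dz":0,"jaw":20},{"ax":0,"ay":0,"az":0,"dx":0.031,"dy":0,"dz":0,"jaw":20},{"ax":0,"ay":0,"az":0,"dx":0,"dy":0,"dz":0.02,"jaw":20},{"ax":0,"ay":0,"az":0,"dx":0,"dy":0,"dz":0.014,"jaw":20},{"ax":0,"ay":0,"az":0,"dx":0,"dy":0,"dz":0.006,"jaw":20},{"ax":0,"ay":0,"az":0,"dx":0,"dy":0,"dz":0.006,"jaw":20},{"ax":0,"ay":0,"az":0,"dx":0,"dy":0,"dz":0.006,"jaw":20},{"ax":0,"ay":0,"az":0,"dx":0,"dy":0,"dz":0,"jaw":20}]'

```text
time: 6.72
eef_pos: [0.4661, -0.2208, 0.049]
tcp_rot: [-0.0, 1.0, -0.0, -0.0]
wrist_force: [-0.3, -0.4, -0.9]
finger_gap: 0.0234
gripper_force: 35.1
```

Emit:
play_rows --targets '[{"ax":0,"ay":0,"az":0,"dx":0,"dy":0,"dz":0.004,"jaw":20},{"ax":0,"ay":0,"az":0,"dx":0,"dy":0,"dz":0.004,"jaw":20},{"ax":0,"ay":0,"az":0,"dx":0,"dy":0,"dz":0,"jaw":20},{"ax":0,"ay":0,"az":0,"dx":0,"dy":0,"dz":0,"jaw":65},{"ax":0,"ay":0,"az":0,"dx":0,"dy":0,"dz":0,"jaw":65},{"ax":0,"ay":0,"az":0,"dx":0,"dy":0,"dz":0,"jaw":65}]'

```text
time: 7.48
eef_pos: [0.4666, -0.2209, 0.0414]
tcp_rot: [0.0, 1.0, 0.0, 0.0]
wrist_force: [0.7, 0.1, 0.6]
finger_gap: 0.0554
gripper_force: 0.0
```

Emit:
play_rows --targets '[{"ax":0,"ay":0,"az":0,"dx":0,"dy":0,"dz":-0.03,"jaw":65},{"ax":0,"ay":0,"az":0,"dx":0,"dy":0,"dz":-0.05,"jaw":65},{"ax":0,"ay":0,"az":0,"dx":-0.025,"dy":0,"dz":-0.05,"jaw":65},{"ax":0,"ay":0,"az":0,"dx":-0.03,"dy":-0.02,"dz":-0.015,"jaw":65},{"ax":0,"ay":0,"az":0,"dx":0,"dy":0,"dz":0,"jaw":65},{"ax":0,"ay":0,"az":0,"dx":0,"dy":0,"dz":0,"jaw":65}]'

```text
time: 8.22
eef_pos: [0.4118, -0.2011, 0.1862]
tcp_rot: [0.0, 1.0, 0.0, 0.0]
wrist_force: [-0.9, -0.7, -0.2]
finger_gap: 0.0554
gripper_force: 0.0
```

```bash
python3 - <<'E'
from h import *
im,w=look("w5",["vial_red","rack_red_well"])
disc(im,w,"red",.072,.083); disc(im,w,"red",.026,.034)
E
```

```text
t 8.22 tcp [ 0.4118 -0.2011  0.1862] yaw [  0.  -0. 180.] gap 0.0554
vial_red [([0.4619, -0.2205, 0.0077], 0.76)]
rack_red_well [([0.4617, -0.2184, 0.0063], 0.74)]
red 1375 [354.  71.] mean [ 0.5189 -0.2231  0.0778] circ 519.1 -223.4 13.2 rect [ 519.1 -223.4] [25.8 25.8] 49.0
red 1126 [347. 159.] mean [ 0.4648 -0.2192  0.0779] circ 464.5 -219.4 13.2 rect [ 464.3 -219.5] [25.8 25.9] 44.4
red 7843 [346. 116.] mean [ 0.4935 -0.2217  0.0299] circ 491.5 -222.6 63.0 rect [ 491.7 -222.2] [ 55.2 115.3] 86.8
```

Emit:
play_rows --targets '[{"ax":0,"ay":0,"az":0,"dx":0,"dy":-0.057,"dz":0,"jaw":70},{"ax":0,"ay":0,"az":0,"dx":0,"dy":-0.057,"dz":0,"jaw":70},{"ax":0,"ay":0,"az":0,"dx":0,"dy":-0.057,"dz":0,"jaw":70},{"ax":0,"ay":0,"az":0,"dx":0,"dy":-0.057,"dz":0,"jaw":70},{"ax":0,"ay":0,"az":0,"dx":0,"dy":-0.055,"dz":0,"jaw":70},{"ax":0,"ay":0,"az":0,"dx":0,"dy":0,"dz":0,"jaw":70},{"ax":0,"ay":0,"az":0,"dx":0,"dy":0,"dz":0,"jaw":70}]'

```text
time: 9.25
eef_pos: [0.4115, 0.0819, 0.1857]
tcp_rot: [0.0, 1.0, 0.001, -0.001]
wrist_force: [0.6, -0.5, -0.2]
finger_gap: 0.0598
gripper_force: 0.0
```

```bash
python3 - <<'E'
from h import *
im,w=look("w6",["vial_yellow","safety_cap"])
disc(im,w,"yellow",.062,.076)
disc(im,w,"any",.142,.150)
E
```

```text
t 9.25 tcp [0.4115 0.0819 0.1857] yaw [1.0e-01 1.0e-01 1.8e+02] gap 0.0598
vial_yellow [([0.4406, 0.085, 0.0006], 0.74)]
safety_cap []
yellow 992 [315. 191.] mean [0.4419 0.0842 0.0703] circ 441.4 84.3 13.1 rect [441.6  84. ] [25.4 24.9] 25.4
```

View pics/w5.png

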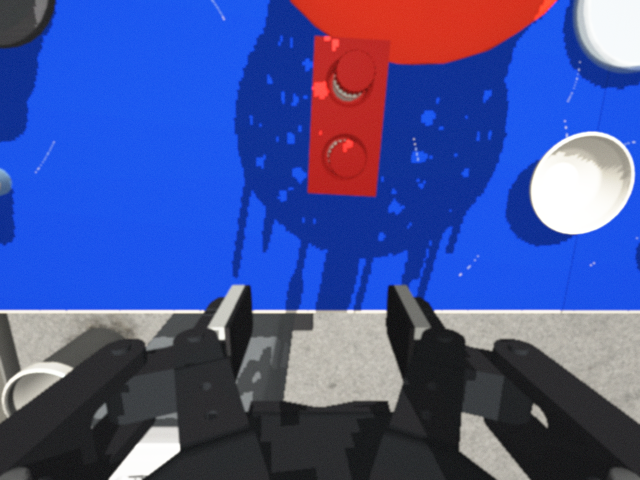

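The red vial is seated at (347,159): its cap is at 78 mm, next to the fixed vial at (354,71). Next I'll take the yellow vial.

Emit:
play_rows --targets '[{"ax":0,"ay":0,"az":0,"dx":0.03,"dy":-0.0025,"dz":0.03,"jaw":70},{"ax":0,"ay":0,"az":0,"dx":0,"dy":0,"dz":0.03,"jaw":70},{"ax":0,"ay":0,"az":0,"dx":0,"dy":0,"dz":0.03,"jaw":70},{"ax":0,"ay":0,"az":0,"dx":0,"dy":0,"dz":0.035,"jaw":70},{"ax":0,"ay":0,"az":0,"dx":0,"dy":0,"dz":0.028,"jaw":70},{"ax":0,"ay":0,"az":0,"dx":0,"dy":0,"dz":0,"jaw":70},{"ax":0,"ay":0,"az":0,"dx":0,"dy":0,"dz":0,"jaw":20},{"ax":0,"ay":0,"az":0,"dx":0,"dy":0,"dz":0,"jaw":20},{"ax":0,"ay":0,"az":0,"dx":0,"dy":0,"dz":0,"jaw":20},{"ax":0,"ay":0,"az":0,"dx":0,"dy":0,"dz":0,"jaw":20}]'

```text
time: 10.65
eef_pos: [0.4431, 0.0846, 0.0348]
tcp_rot: [0.0, 1.0, 0.0, 0.002]
wrist_force: [-0.2, -1.0, 5.5]
finger_gap: 0.0234
gripper_force: 34.9
```

Emit:
play_rows --targets '[{"ax":0,"ay":0,"az":0,"dx":0,"dy":0,"dz":-0.03,"jaw":20},{"ax":0,"ay":0,"az":0,"dx":0,"dy":0,"dz":-0.038,"jaw":20},{"ax":0,"ay":0,"az":0,"dx":0,"dy":-0.06,"dz":0,"jaw":20},{"ax":0,"ay":0,"az":0,"dx":0,"dy":-0.06,"dz":0,"jaw":20},{"ax":0,"ay":0,"az":0,"dx":0,"dy":-0.06,"dz":0,"jaw":20},{"ax":0,"ay":0,"az":0,"dx":0,"dy":-0.06,"dz":0,"jaw":20},{"ax":0,"ay":0,"az":0,"dx":0,"dy":0,"dz":0,"jaw":20},{"ax":0,"ay":0,"az":0,"dx":0,"dy":0,"dz":0,"jaw":20}]'

```text
time: 11.65
eef_pos: [0.4406, 0.3243, 0.101]
tcp_rot: [0.001, 1.0, 0.001, -0.001]
wrist_force: [-0.3, -0.6, -0.5]
finger_gap: 0.023
gripper_force: 34.7
```

```bash
python3 - <<'E'
from h import *
im,w=look("w7",["vial_yellow","rack_yellow","rack_yellow_well"])
disc(im,w,"yellow",.026,.034); disc(im,w,"yellow",.072,.083)
k=(w[...,2]>.075)&(w[...,2]<.1)&(abs(w[...,1]-.325)<.016)&(w[...,0]>.41)&(w[...,0]<.47)
q=w[k];print(q[:,0].max(),q[:,1].mean(),len(q))
E
```

```text
t 11.65 tcp [0.4406 0.3243 0.101 ] yaw [1.000e-01 1.000e-01 1.799e+02] gap 0.023
vial_yellow [([0.4363, 0.3232, 0.071], 0.77)]
rack_yellow [([0.5417, 0.3361, 0.0016], 0.65)]
rack_yellow_well [([0.512, 0.3301, 0.0091], 0.93)]
yellow 13960 [299.  94.] mean [0.5296 0.3342 0.0302] circ 533.0 334.6 57.5 rect [532.8 334.5] [101.2  56.3] 13.2
yellow 915 [273.   9.] mean [0.558  0.3422 0.0772] circ 561.0 342.5 11.4 rect [557.9 342.4] [ 7.7 22.8] 2.1
0.45165795813688886 0.32429305738883285 890
```

View pics/w7.png

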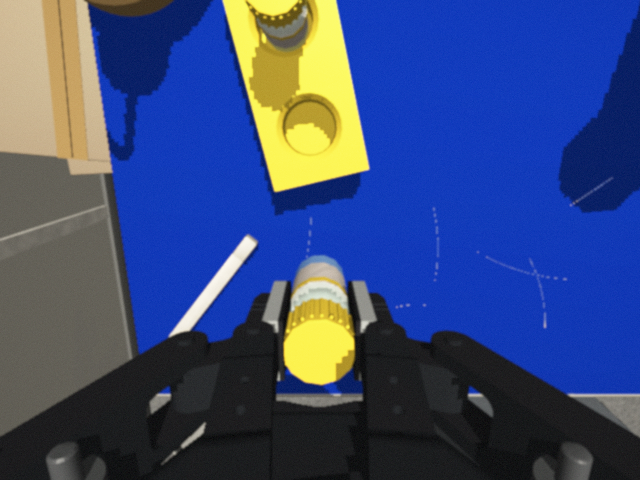

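The held yellow vial is at (320,320), and the empty yellow well is at about (310,125).

```bash
python3 - <<'E'
from h import *
im=cv2.imread("pics/w7.png"); w=np.load("w7.npy")
print(st()[1])
for p in [(310,125),(279,125),(341,125),(310,94),(310,157)]: print(p,ray("wrist",*p,.03).round(4))
# hole pixels: inside rack rect, z<0.028
k=(w[...,2]<.0265)&(w[...,2]>.004); k[:80]=0;k[170:]=0;k[:,:270]=0;k[:,350:]=0
nc,lab,s,c=cv2.connectedComponentsWithStats(k.astype(np.uint8)); i=1+np.argmax(s[1:,4]); print(s[i],c[i])
E
```

```text
[0.44126741 0.32306965 0.10108821]
(310, 125) [0.5151 0.3282 0.03  ]
(279, 125) [0.5151 0.3455 0.03  ]
(341, 125) [0.515  0.3109 0.03  ]
(310, 94) [0.5313 0.3281 0.03  ]
(310, 157) [0.4976 0.3284 0.03  ]
[ 281   99   56   58 2420] [308.4661157  127.38636364]
```

Emit:
play_rows --targets '[{"ax":0,"ay":0,"az":0,"dx":0.037,"dy":-0.0055,"dz":0,"jaw":20},{"ax":0,"ay":0,"az":0,"dx":0.037,"dy":0,"dz":0,"jaw":20},{"ax":0,"ay":0,"az":0,"dx":0,"dy":0,"dz":0.02,"jaw":20},{"ax":0,"ay":0,"az":0,"dx":0,"dy":0,"dz":0.012,"jaw":20},{"ax":0,"ay":0,"az":0,"dx":0,"dy":0,"dz":0.006,"jaw":20},{"ax":0,"ay":0,"az":0,"dx":0,"dy":0,"dz":0.006,"jaw":20},{"ax":0,"ay":0,"az":0,"dx":0,"dy":0,"dz":0.006,"jaw":20},{"ax":0,"ay":0,"az":0,"dx":0,"dy":0,"dz":0,"jaw":20}]'

```text
time: 12.85
eef_pos: [0.5149, 0.3301, 0.0509]
tcp_rot: [0.0, 1.0, 0.0, -0.0]
wrist_force: [-0.8, 0.0, 0.7]
finger_gap: 0.0233
gripper_force: 34.7
```

Emit:
play_rows --targets '[{"ax":0,"ay":0,"az":0,"dx":0,"dy":0,"dz":0.004,"jaw":20},{"ax":0,"ay":0,"az":0,"dx":0,"dy":0,"dz":0.004,"jaw":20},{"ax":0,"ay":0,"az":0,"dx":0,"dy":0,"dz":0,"jaw":20},{"ax":0,"ay":0,"az":0,"dx":0,"dy":0,"dz":0,"jaw":65},{"ax":0,"ay":0,"az":0,"dx":0,"dy":0,"dz":0,"jaw":65},{"ax":0,"ay":0,"az":0,"dx":0,"dy":0,"dz":0,"jaw":65},{"ax":0,"ay":0,"az":0,"dx":0,"dy":0,"dz":-0.03,"jaw":65},{"ax":0,"ay":0,"az":0,"dx":0,"dy":0,"dz":-0.05,"jaw":65},{"ax":0,"ay":0,"az":0,"dx":-0.03,"dy":0,"dz":-0.05,"jaw":65},{"ax":0,"ay":0,"az":0,"dx":-0.03,"dy":0,"dz":-0.02,"jaw":65},{"ax":0,"ay":0,"az":0,"dx":0,"dy":0,"dz":0,"jaw":65},{"ax":0,"ay":0,"az":0,"dx":0,"dy":0,"dz":0,"jaw":65}]'

```text
time: 14.35
eef_pos: [0.4556, 0.33, 0.1928]
tcp_rot: [0.0, 1.0, 0.0, 0.0]
wrist_force: [0.3, -0.3, 0.2]
finger_gap: 0.0552
gripper_force: 0.0
```

```bash
python3 - <<'E'
from h import *
im,w=look("w8",["vial_yellow","rack_yellow_well"])
disc(im,w,"yellow",.072,.083); disc(im,w,"yellow",.026,.034)
E
```

```text
t 14.35 tcp [0.4556 0.33   0.1928] yaw [  0.  -0. 180.] gap 0.0552
vial_yellow [([0.5122, 0.3286, 0.012], 0.94)]
rack_yellow_well [([0.5082, 0.3283, 0.0088], 0.86)]
yellow 1317 [298.  66.] mean [0.5668 0.3432 0.0776] circ 567.1 343.2 13.3 rect [566.9 343.2] [25.7 25.9] 48.8
yellow 1077 [318. 151.] mean [0.5134 0.3304 0.0777] circ 513.2 330.4 13.1 rect [513.2 330.3] [25.5 25.4] 37.4
yellow 7937 [310. 111.] mean [0.5409 0.3368 0.0297] circ 539.9 336.9 63.8 rect [539.8 336.8] [116.2  56.1] 13.4
```

Both vials are seated, with their caps at 78 mm and 55 mm from the neighbouring fixed vials. Now for the cap.

Emit:
play_rows --targets '[{"ax":0,"ay":0,"az":0,"dx":0.014,"dy":0.0555,"dz":-0.0134,"jaw":100},{"ax":0,"ay":0,"az":0,"dx":0.014,"dy":0.0555,"dz":-0.0134,"jaw":100},{"ax":0,"ay":0,"az":0,"dx":0.014,"dy":0.0555,"dz":-0.0134,"jaw":100},{"ax":0,"ay":0,"az":0,"dx":0.014,"dy":0.0555,"dz":-0.0134,"jaw":100},{"ax":0,"ay":0,"az":0,"dx":0.014,"dy":0.0555,"dz":-0.0134,"jaw":100},{"ax":0,"ay":0,"az":0,"dx":0,"dy":0,"dz":0,"jaw":100},{"ax":0,"ay":0,"az":0,"dx":0,"dy":0,"dz":0,"jaw":100},{"ax":0,"ay":0,"az":0,"dx":0,"dy":0,"dz":0,"jaw":100}]'

```text
time: 15.5
eef_pos: [0.5247, 0.0537, 0.2591]
tcp_rot: [-0.0, 1.0, 0.001, -0.001]
wrist_force: [0.6, -0.2, -0.3]
finger_gap: 0.0854
gripper_force: 0.0
```

```bash
python3 - <<'E'
from h import *
im,w=look("w9",["safety_cap","cap_grip","safety_bottle","bottle_mouth"])
disc(im,w,"any",.141,.151)
print(np.round(st()[0]["joint_positions"],2))
E
```

```text
t 15.5 tcp [0.5247 0.0537 0.2591] yaw [ 1.0e-01  1.0e-01 -1.8e+02] gap 0.0854
safety_cap [([0.5927, 0.0562, 0.1176], 0.86)]
cap_grip [([0.5944, 0.0559, 0.1353], 0.88)]
safety_bottle []
bottle_mouth []
any 4558 [320. 127.] mean [0.5982 0.0539 0.1466] circ 597.7 54.1 25.7 rect [597.6  53.9] [50.5 50.6] 0.8
[0.02 0.09 1.83 0.   1.22 1.59]
```

View pics/w9.png

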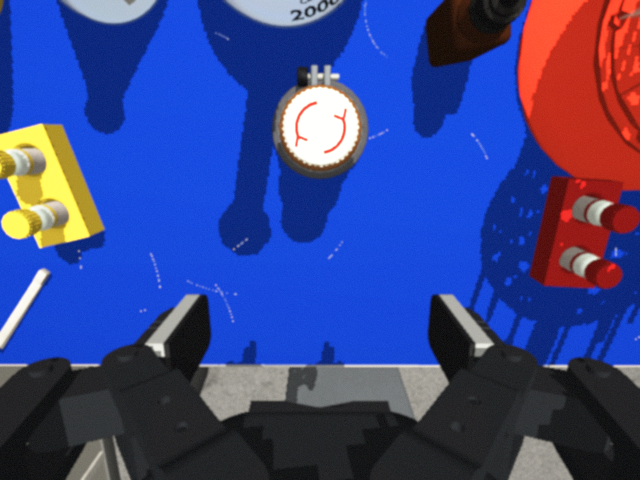

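The white cap is at (320,127), with a clamp screw behind it at (318,75). I'll turn the gripper 31° clockwise first, so that the fingers stay clear of the clamp throughout the turn.

Emit:
play_rows --targets '[{"ax":0,"ay":0,"az":0,"dx":0.037,"dy":0,"dz":0,"jaw":100},{"ax":0,"ay":0,"az":0,"dx":0.0355,"dy":0,"dz":0,"jaw":100},{"ax":0,"ay":0,"az":10.3,"dx":0,"dy":0,"dz":0,"jaw":100},{"ax":0,"ay":0,"az":10.3,"dx":0,"dy":0,"dz":0,"jaw":100},{"ax":0,"ay":0,"az":10.3,"dx":0,"dy":0,"dz":0,"jaw":100},{"ax":0,"ay":0,"az":0,"dx":0,"dy":0,"dz":0.04,"jaw":100},{"ax":0,"ay":0,"az":0,"dx":0,"dy":0,"dz":0.04,"jaw":100},{"ax":0,"ay":0,"az":0,"dx":0,"dy":0,"dz":0.04,"jaw":100},{"ax":0,"ay":0,"az":0,"dx":0,"dy":0,"dz":0.02,"jaw":100},{"ax":0,"ay":0,"az":0,"dx":0,"dy":0,"dz":0.004,"jaw":100},{"ax":0,"ay":0,"az":0,"dx":0,"dy":0,"dz":0,"jaw":100}]'

```text
time: 17.12
eef_pos: [0.599, 0.0528, 0.1174]
tcp_rot: [-0.0, 0.964, -0.266, 0.001]
wrist_force: [0.5, -0.1, -0.1]
finger_gap: 0.0856
gripper_force: 0.0
```

Emit:
play_rows --force 80 --targets '[{"ax":0,"ay":0,"az":0,"dx":0,"dy":0,"dz":0.001,"jaw":45},{"ax":0,"ay":0,"az":0,"dx":0,"dy":0,"dz":0,"jaw":45},{"ax":0,"ay":0,"az":0,"dx":0,"dy":0,"dz":0,"jaw":45},{"ax":0,"ay":0,"az":0,"dx":0,"dy":0,"dz":0,"jaw":45},{"ax":0,"ay":0,"az":0,"dx":0,"dy":0,"dz":0,"jaw":45}]'

```text
time: 17.75
eef_pos: [0.5988, 0.0526, 0.1162]
tcp_rot: [-0.0, 0.964, -0.266, 0.001]
wrist_force: [-0.2, -0.4, 5.3]
finger_gap: 0.0475
gripper_force: 81.6
```

Emit:
play_rows --targets '[{"ax":0,"ay":0,"az":0,"dx":0,"dy":0,"dz":0.002,"jaw":45},{"ax":0,"ay":0,"az":0,"dx":0,"dy":0,"dz":0.002,"jaw":45},{"ax":0,"ay":0,"az":0,"dx":0,"dy":0,"dz":0.002,"jaw":45},{"ax":0,"ay":0,"az":0,"dx":0,"dy":0,"dz":0,"jaw":45},{"ax":0,"ay":0,"az":0,"dx":0,"dy":0,"dz":0,"jaw":45}]'

```text
time: 18.38
eef_pos: [0.5988, 0.0526, 0.1108]
tcp_rot: [-0.0, 0.964, -0.266, 0.001]
wrist_force: [-2.1, -1.5, 9.6]
finger_gap: 0.0478
gripper_force: 82.3
```

Emit:
play_rows --targets '[{"ax":0,"ay":0,"az":0,"dx":0,"dy":0,"dz":0.0005,"jaw":45},{"ax":0,"ay":0,"az":-6,"dx":0,"dy":0,"dz":0,"jaw":45},{"ax":0,"ay":0,"az":-6,"dx":0,"dy":0,"dz":0,"jaw":45},{"ax":0,"ay":0,"az":-6,"dx":0,"dy":0,"dz":0,"jaw":45},{"ax":0,"ay":0,"az":0,"dx":0,"dy":0,"dz":0,"jaw":45}]'

```text
time: 19.0
eef_pos: [0.5995, 0.0529, 0.1106]
tcp_rot: [-0.0, 0.994, -0.112, 0.002]
wrist_force: [-0.2, 0.6, 10.3]
finger_gap: 0.0479
gripper_force: 82.2
```

```bash
python3 - <<'E'
from h import *
o,p,r=st(); print(p,r.as_euler("ZYX",degrees=True),o["wrist_force"],o["torque"],o["finger_gap"])
im,w=look("w10",["safety_cap"])
E
```

```text
[0.59953999 0.05289508 0.11062038] [ -12.85283633   -0.18550164 -179.93219463] [-0.19169629  0.55581441 10.27800771] [0.04347083 0.26684758 0.03685599] 0.047898317075353115
t 19.0 tcp [0.5995 0.0529 0.1106] yaw [ -12.9   -0.2 -179.9] gap 0.0479
safety_cap [([0.5924, 0.0577, 0.1105], 0.82)]
```

View pics/w10.png

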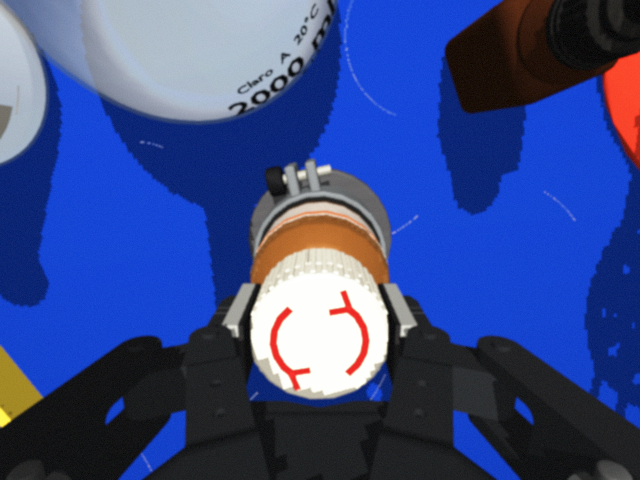

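The cap is pressed, and the net puts its underside at z 0.1105. The turn torque is small, so I'll go on turning to 62°.

Emit:
play_rows --targets '[{"ax":0,"ay":0,"az":-7,"dx":0,"dy":0,"dz":0,"jaw":45},{"ax":0,"ay":0,"az":-7,"dx":0,"dy":0,"dz":0,"jaw":45},{"ax":0,"ay":0,"az":-7,"dx":0,"dy":0,"dz":0,"jaw":45},{"ax":0,"ay":0,"az":-7,"dx":0,"dy":0,"dz":0,"jaw":45},{"ax":0,"ay":0,"az":-7,"dx":0,"dy":0,"dz":0,"jaw":45},{"ax":0,"ay":0,"az":-7,"dx":0,"dy":0,"dz":0,"jaw":45},{"ax":0,"ay":0,"az":-2,"dx":0,"dy":0,"dz":0,"jaw":45},{"ax":0,"ay":0,"az":0,"dx":0,"dy":0,"dz":0,"jaw":45},{"ax":0,"ay":0,"az":0,"dx":0,"dy":0,"dz":0,"jaw":45}]'

```text
time: 20.23
eef_pos: [0.5998, 0.0531, 0.1107]
tcp_rot: [0.0, 0.963, 0.268, 0.002]
wrist_force: [0.3, 0.1, 9.6]
finger_gap: 0.0476
gripper_force: 82.1
```

```bash
python3 - <<'E'
from h import *
o,p,r=st(); print(p,r.as_euler("ZYX",degrees=True),o["wrist_force"],o["torque"],o["finger_gap"])
im,w=look("w11",["safety_cap"])
E
```

```text
[0.59983737 0.05308479 0.11074795] [ 31.10938271  -0.22339992 179.91332588] [0.26599092 0.13515064 9.62808664] [ 0.05830366  0.07736779 -0.03438088] 0.047581164967871487
t 20.23 tcp [0.5998 0.0531 0.1107] yaw [ 31.1  -0.2 179.9] gap 0.0476
safety_cap [([0.5953, 0.0563, 0.1096], 0.87)]
```

View pics/w11.png

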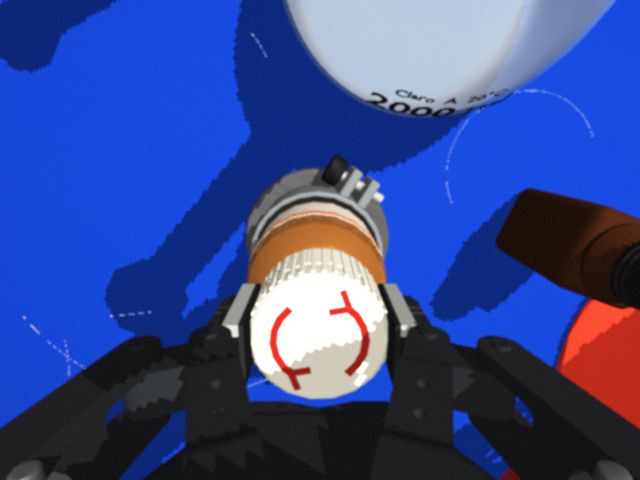

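The arrows keep the same place between the fingers, at (345,303) and (298,375), so the cap turned the full 62° with the gripper. Now I'll lift it.

Emit:
play_rows --targets '[{"ax":0,"ay":0,"az":0,"dx":0,"dy":0,"dz":-0.003,"jaw":45},{"ax":0,"ay":0,"az":0,"dx":0,"dy":0,"dz":-0.004,"jaw":45},{"ax":0,"ay":0,"az":0,"dx":0,"dy":0,"dz":-0.008,"jaw":45},{"ax":0,"ay":0,"az":0,"dx":0,"dy":0,"dz":-0.012,"jaw":45},{"ax":0,"ay":0,"az":0,"dx":0,"dy":0,"dz":-0.015,"jaw":45},{"ax":0,"ay":0,"az":0,"dx":0,"dy":0,"dz":-0.015,"jaw":45},{"ax":0,"ay":0,"az":0,"dx":0,"dy":0,"dz":-0.01,"jaw":45},{"ax":0,"ay":0,"az":0,"dx":0,"dy":0,"dz":0,"jaw":45},{"ax":0,"ay":0,"az":0,"dx":0,"dy":0,"dz":0,"jaw":45},{"ax":0,"ay":0,"az":0,"dx":0,"dy":0,"dz":0,"jaw":45},{"ax":0,"ay":0,"az":0,"dx":0,"dy":0,"dz":0,"jaw":45}]'

```text
time: 21.7
eef_pos: [0.5976, 0.0526, 0.1752]
tcp_rot: [-0.0, 0.963, 0.268, -0.001]
wrist_force: [0.4, 0.6, 0.4]
finger_gap: 0.0475
gripper_force: 82.6
```

```bash
python3 - <<'E'
from h import *
im,w=look("w12",["safety_cap"])
o=env.get_obs(); print(o["wrist_force"],o["gripper_force"])
s,d=env.snapshot("side"); cv2.imwrite("pics/side1.png",s)
for t in ["safety_cap","bottle_mouth","vial_red","vial_yellow"]: print(t,lm("side",t))
env.snapshot("top")
for t in ["vial_red","vial_yellow","amber_bottle","erlenmeyer","evaporating_dish","safety_cap"]: print(t,lm("top",t))
E
```

```text
t 21.7 tcp [0.5976 0.0526 0.1752] yaw [ 3.11e+01  1.00e-01 -1.80e+02] gap 0.0475
safety_cap [([0.5902, 0.055, 0.1751], 0.76)]
[ 0.24291797 -0.23424386 -0.37474201] 82.56266631287872
safety_cap [([0.5953, 0.0476, 0.1725], 0.83)]
bottle_mouth [([0.5988, 0.054, 0.1252], 0.63)]
vial_red [([0.4607, -0.2199, 0.01], 0.71)]
vial_yellow [([0.5125, 0.3313, 0.0044], 0.76)]
vial_red [([0.4635, -0.2235, 0.0098], 0.45)]
vial_yellow [([0.5144, 0.3304, 0.0075], 0.57)]
amber_bottle [([0.6813, -0.0746, 0.0031], 0.73)]
erlenmeyer [([0.7559, 0.2501, -0.0017], 0.94)]
evaporating_dish [([0.4434, -0.4121, 0.0013], 0.68)]
safety_cap [([0.5984, 0.0535, 0.1687], 0.49)]
```

View pics/side1.png

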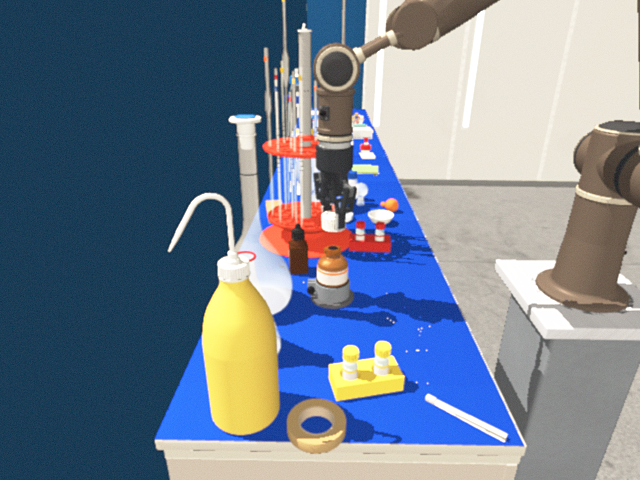

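The side view shows the cap held level at (333,222) above the open bottle mouth at (333,252). Both vials stand in their racks, and the bystanders have not moved.

```bash
python3 -c "
from h import *
print(env.hand_in())"
```

```text
the job is handed in; nothing more can be done
None
```

I handed the job in at about 22 s with both vials seated and let go in their matching racks, the safety cap turned 62° and held level about 5 cm above the bottle mouth, and the other glassware unmoved; no verdict came back.

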